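Right the fallen jar on the supply carousel, turn it to the front and hold

TASK

On the book-repair carousel the jar with the orange cap has toppled over. First stand it upright again on its own empty round pad and let go of it; only then turn the turntable until that jar stands at the front, centred on the white card on the plinth's front edge, and finish gripping the black handle in the middle of the turntable, holding it still there while the conservator unscrews the cap. The other three jars must stay standing on the turntable and nothing else on the bench is to be disturbed.

Things in the scene. Friction and masses are not known exactly. Their poses are not given: they have to be found in the camera images.
- plinth: fixed square dark-wood plinth of the carousel, 380 x 380 x 20 mm. Origin: centre of its underside, on the table, on the turntable's axis. z up; its -x axis points to the FRONT (roughly to the robot), where a sloping black holder with a white card (90 mm wide, about 30 mm high) sits on the middle of the front edge, 205 mm from the axis
- turntable: round light-wood turntable, 360 mm across, rim lip 5 mm high; turns endlessly about the vertical with slight drag (0.05 N m). Origin: on the axis, on the deck's upper face, 40 mm above the table. Four round grey pads (70 mm across, flush) lie 125 mm from the axis along its -x, -y, +x, +y axes; the -x pad is the empty one, that of the orange-capped jar
- handle: black handle fixed upright in the middle of the turntable and turning with it: a post 22 mm thick carrying a flat grip bar 12 mm thick (along the turntable's x), 80 mm long (along the turntable's y) and 28 mm high, the bar reaching from 52 to 80 mm above the deck. Origin and axes as those of the turntable
- place (a point): centre of the empty pad of the orange-capped jar, on the deck's upper face; turns with the turntable. Its axes are the turntable's
- jar: jar with orange cap and label: square body 46 x 46 x 64 mm, round cap 39 mm across, 85 mm tall in all, about 0.18 kg. Origin: centre of its underside; z runs from the underside to the cap, x and y are square to the flat sides. At the start it lies on a flat side by its pad, z level, underside towards the handle, cap outwards
- jar_blue: bystander standing on one of the other pads: square jar with blue cap, 46 x 46 mm, 85 mm tall. Origin: centre of its underside, z to the cap
- jar_black: bystander standing on one of the other pads: square amber jar with black cap, 46 x 46 mm, 85 mm tall. Origin: centre of its underside, z to the cap
- jar_round: bystander standing on one of the other pads: round amber jar with white cap, 50 mm across, 82 mm tall. Origin: centre of its underside, z to the cap
- mug: blue mug standing on the bench, 80 mm across, 95 mm tall, bystander. Origin: centre of its underside
- weight: brass book weight standing on the bench, 80 mm across, 67 mm tall with its knob, bystander. Origin: centre of its underside
- brush: paste brush lying on the bench, bystander
- stamp: wooden hand stamp standing on the bench, 72 mm tall, bystander. Origin: centre of its underside
- bone_folder: white bone folder lying on the bench, 150 x 22 x 6 mm, bystander. Origin: centre of its underside
Not all that is in view belongs to the job. What is shaped like the jar but purple or turquoise is not meant.

How it is judged:
On the way, in this order (a step that is already met when the one before it is completed fails the run):
1. the orange-capped jar stands upright on its own pad (within 20 mm of its centre), let go and at rest (angle between jar's own z axis and vertical below 0.08 rad and z of jar in the frame of turntable between -0.003 and 0.003 m and horizontal distance between jar and place below 0.02 m and contact force between the fingers and jar below 0.1 N and linear speed of jar below 0.02 m/s), for 0.2 s.
2. the jar has been turned to the front, centred on the card, and the handle is gripped (x of jar in the frame of plinth below -0.1 m and y of jar in the frame of plinth between -0.012 and 0.012 m and contact force between the fingers and handle above 3 N), for 0.2 s.
At the end, for the whole second after the job is handed in: Fingers grip the handle (over 3 N), turntable at rest; the orange-capped jar stands untouched and upright within 22 mm of its pad's centre, at the front, within 12 mm of the plinth's centre line through the card; the other three jars stand upright on the turntable (all of step 2 and angle between each of jar, jar_blue, jar_black, jar_round's own z axis and vertical below 0.08 rad and horizontal distance between jar and place below 0.022 m and z of jar in the frame of turntable between -0.003 and 0.003 m and contact force between each of the arm, the fingers and jar below 0.1 N and angular speed of turntable below 0.05 rad/s and distance between each of jar_blue, jar_black, jar_round and turntable below 0.15 m); the arm keeps its last pose, push and grip.
It fails at once if another jar on the carousel is knocked over (angle between any of jar_blue, jar_black, jar_round's own z axis and vertical above 0.4 rad).
It fails at once if the orange-capped jar falls off the turntable (height (world z) of jar below 0.03 m).
It fails at once if something else on the bench is disturbed (moved more than 30 mm) (distance of any of mug, weight, brush, stamp, bone_folder from where it was at the start of the episode above 0.03 m).
It fails at once if the turntable is turned to the front while the jar still lies on its side (angle between jar's own z axis and vertical above 0.5 rad and y of place in the frame of plinth above -0.03 m).
It also fails if it takes over 54 s, if anything falls off the work surface, if the arm or the gripper's body presses on something with over 40 N, if the wrist force passes 120 N, or if a joint passes its speed limit or range.

ROBOT

A 6-joint arm with a two-finger parallel gripper is mounted at the origin on the work surface. World frame = base frame: x ahead of the robot, y to its left, z up, the work surface at z = 0. Lengths are in m, angles in rad, forces in N, time in s.
With the tool pointing down it reaches from about 0.275 to 0.85 m from the base axis. Payload 19 kg.
Tool frame: the origin (TCP) lies at the very end of the fingers, on their centre line; the grasp point (between the pads) lies 19 mm behind it (grip_point_offset is the z of the grasp point in the tool frame, in m); z points along the fingers, y is the direction in which the jaws open and shut (so a half turn about z gives the same grasp; the last joint's range is limited). The gripper opens to 85 mm and grips with 20 to 120 N. Pads are 22 mm wide; open, the fingers measure 114 mm over their backs; the gripper's body (76 mm by 85 mm) begins 54 mm behind the grasp point. The pads swing forward as they close: fully open they stand 13 mm farther back than shut.
Start: joints at [-1.262, 0.15, 1.437, -0, 1.554, -0.134], TCP at [0.246, -0.52, 0.231] pointing down, gripper open.
Joint ranges: [-2.8, 2.8], [-0.68, 2.1], [0.12, 2.68], [-1.39, 4.53], [0.16, 2.79], [-2.81, 2.81]. Speed limits (rad/s): [1.89, 1.89, 2.22, 3.01, 3.01, 3.01].

INTERFACE

Orientations are given as [roll, pitch, yaw] about the fixed x, y, z axes, in that order (R = Rz(yaw) Ry(pitch) Rx(roll)).
In Python, from workcell import get_state, capture, camera_params, sign_off, grip_point_offset gives the robot as it stands.
- The arm moves only by the shell command python3 -m inch 'ROWS' [FORCE]. ROWS is JSON, one flat list of numbers, 7 for each row, row after row: the shift along the tool's x, y, z in mm, then the turn, a rotation vector about the tool's x, y, z in degrees, then the finger opening in mm, from 0 to 85.4. A call has 1 to 8 rows; each row is the pose to reach, as a shift and turn from the pose commanded when the call began, along the tool's axes at that moment; what a row does not reach only later rows make up. A row lasts 1/8 s, in which the tool goes at most 62.5 mm and 10.7 degrees, less where a joint would pass 70% of its speed; a pose out of reach is approached as far as the arm can. A call with a gripper value outside its range is refused whole. The fingers move at their own pace and stop on an object; FORCE is the grip in N (left out, the last holds). Time passes only in rows, so rows that repeat a pose let the fingers close. It gives the time, the measured TCP pose, the force and the opening at its end, in the units of the state.
- get_state(): the state, without advancing time (a new reading comes with each control period).
- capture(name): name is "scene" or "side" or "wrist"; returns (picture, depth): 420x560x3 uint8, red, green, blue; 420x560 float32, m along the optical axis (not along the pixel's ray), 0 where there is no reading.
- camera_params(name): a dict with "K" (3x3 intrinsics, pixels), "dist_coeffs" ([k1, k2, p1, p2, k3] as OpenCV has them; the pictures are not rectified), "extrinsics" (4x4, takes a point from world to camera coordinates). Camera axes: x right, y up, looking along -z (the intrinsics and any distortion apply to the point x, -y, -z); pixel columns grow to the right and rows downward; lengths in m; the calibration is good to about 2 mm. A picture is of the moment at which its call begins: read the wrist's pose just before it. camera_params takes no time and is no camera call; for the wrist camera it gives the pose at the moment of the call.
- sign_off(): hands the job in, once; it reports no verdict.
The state is a dict: "t": time; "qpos": joint angles; "dq": joint speeds; "joint_torque": joint torques, N m; "ee_pos": TCP position; "tool_rot": TCP orientation; "contact_force": force on the tool from outside, world axes, zero at the start; "wrist_torque": the same for the moment, N m; "width": opening from 0.0 (shut) to 1.0 (fully open).
Only numpy, scipy, OpenCV 4.12 (cv2) and the standard library are available. Lean on these libraries where they do the work, as an engineer would, in place of code of your own. Each camera call takes 0.05 s, during which the arm holds its last target.

## Working session

There is one attempt and no reset: what is moved stays moved. The work goes in short steps, Python scripts to look and compute and a shell command to move; the robot and the scene stay as the last step left them, time stands still between calls to the robot, and variables do not carry over. Pictures are saved under pics/ and viewed, and the job is handed in when it is done.

```bash
ls; mkdir -p pics; python3 - <<'E'
from workcell import *
import cv2,numpy as np
print(get_state(),grip_point_offset)
for n in("scene","side","wrist"):
    p,d=capture(n); cv2.imwrite(f"pics/{n}0.png",p[:,:,::-1]); np.savez(f"pics/{n}0.npz",p=p,d=d)
    c=camera_params(n); print(n,{k:np.round(v,3).tolist() for k,v in c.items()})
E
```

```text
pics
{'t': 0.0, 'qpos': array([-1.26197090e+00,  1.50986278e-01,  1.43800660e+00, -4.88815447e-06,
        1.55380003e+00, -1.34000334e-01]), 'dq': array([-0.00041343, -0.00024764,  0.00019557, -0.00055323, -0.00051184,
        0.00067472]), 'joint_torque': array([-1.95049506e-03, -7.13061976e+01, -5.70871603e+01, -2.83392746e-04,
        8.87357077e-03, -4.62244361e-05]), 'ee_pos': array([ 0.24629163, -0.51931808,  0.23068746]), 'tool_rot': array([-3.14040250e+00, -1.55510256e-04,  4.42825752e-01]), 'contact_force': array([ 1.35022175,  0.53490787, -0.81017934]), 'wrist_torque': array([-0.03571122, -0.04285808, -0.01508005]), 'width': 1.0032502742680953} -0.0187
scene {'K': [[527.05, 0.0, 275.365], [0.0, 527.05, 200.852], [0.0, 0.0, 1.0]], 'dist_coeffs': [-0.062, 0.0, 0.0, 0.0, 0.0], 'extrinsics': [[0.403, 0.915, 0.015, -0.196], [-0.671, 0.283, 0.686, 0.287], [0.623, -0.286, 0.728, -1.919], [0.0, 0.0, 0.0, 1.0]]}
side {'K': [[426.112, 0.0, 274.49], [0.0, 426.112, 207.331], [0.0, 0.0, 1.0]], 'dist_coeffs': [-0.042, 0.0, 0.0, 0.0, 0.0], 'extrinsics': [[-0.772, -0.635, 0.016, 0.377], [0.416, -0.487, 0.768, -0.294], [-0.48, 0.6, 0.64, -1.139], [0.0, 0.0, 0.0, 1.0]]}
wrist {'K': [[320.481, 0.0, 282.199], [0.0, 320.481, 212.446], [0.0, 0.0, 1.0]], 'dist_coeffs': [0.022, 0.0, 0.0, 0.0, 0.0], 'extrinsics': [[0.428, -0.904, -0.001, -0.574], [0.872, 0.414, -0.262, 0.034], [0.237, 0.111, 0.965, -0.378], [0.0, 0.0, 0.0, 1.0]]}
```

View pics/scene0.png

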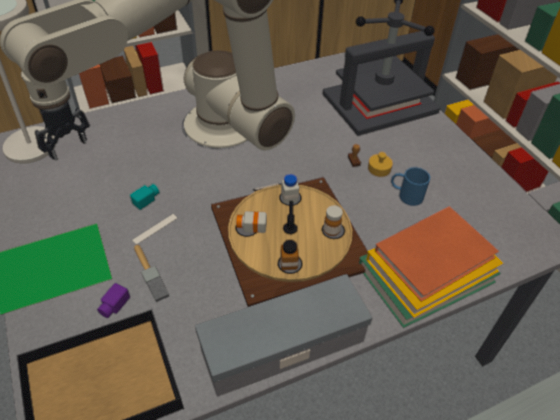

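View pics/side0.png

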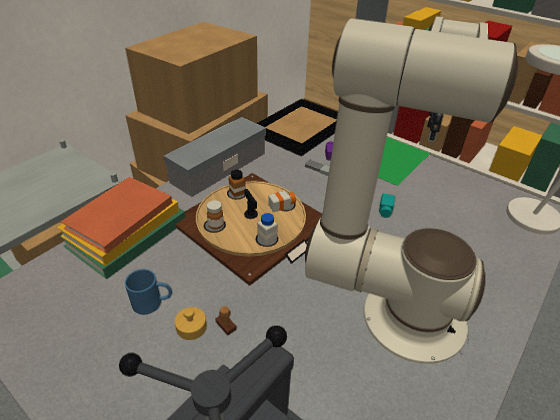

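View pics/wrist0.png

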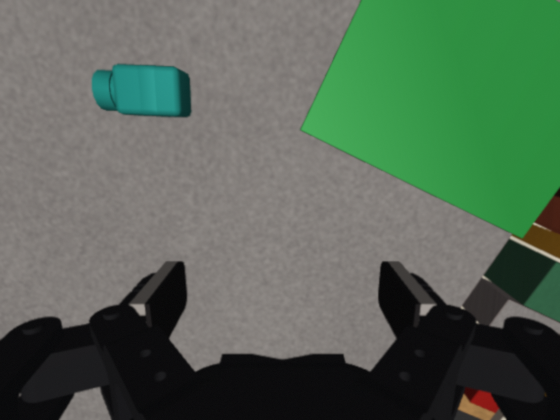

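The lying jar with the orange cap is on the turntable at scene (252,222), side (281,201). The candidates are this one, the turquoise one at scene (145,196) and the purple one at (113,300). Only the one on the carousel has an orange cap and label. I'll confirm with a crop.

```bash
cat > h.py <<'E'
from workcell import *
import cv2,numpy as np
from scipy.spatial.transform import Rotation as Rn
def rays(n,uv,c=None):
    c=c or camera_params(n); E=np.array(c['extrinsics'])
    u=cv2.undistortPoints(np.array(uv,float).reshape(-1,1,2),np.array(c['K']),np.array(c['dist_coeffs'])).reshape(-1,2)
    d=np.c_[u[:,0],-u[:,1],-np.ones(len(u))]
    R=E[:3,:3];return -R.T@E[:3,3], d@R   # d has unit depth
def plane(n,uv,z,c=None):
    o,d=rays(n,uv,c); return o+d*((z-o[2])/d[:,2])[:,None]
def pts(n,uv,D,c=None):
    o,d=rays(n,uv,c); uv=np.array(uv,int).reshape(-1,2)
    return o+d*D[uv[:,1],uv[:,0]][:,None]
def proj(n,X,c=None):
    c=c or camera_params(n);E=np.array(c['extrinsics']);X=np.atleast_2d(X)@E[:3,:3].T+E[:3,3]
    return cv2.projectPoints(X*[1,-1,-1],np.zeros(3),np.zeros(3),np.array(c['K']),np.array(c['dist_coeffs']))[0].reshape(-1,2)
def cloud(n,D,c=None):
    v,u=np.nonzero(D>0); uv=np.c_[u,v]; return uv,pts(n,uv,D,c)
E
python3 - <<'E'
from h import *
a=cv2.imread('pics/scene0.png')[160:310,200:380];b=cv2.imread('pics/side0.png')[150:290,170:335]
cv2.imwrite('pics/c0.png',np.hstack([cv2.resize(a,(400,400*150//180)),cv2.resize(b,(390,400*150//180))]))
for n in('scene','side'):
    z=np.load(f'pics/{n}0.npz');uv,P=cloud(n,z['d'])
    hsv=cv2.cvtColor(z['p'],cv2.COLOR_RGB2HSV)[uv[:,1],uv[:,0]]
    r=(P[:,0]>.35)&(P[:,0]<.85)&(abs(P[:,1])<.4)
    zz=P[r,2]; h,e=np.histogram(zz,bins=np.arange(-.01,.15,.005));print(n,list(zip(np.round(e,3),h)))
    k=r&(P[:,2]>.034)&(P[:,2]<.047);uu=uv[k]
    m=np.zeros(z['d'].shape,np.uint8);m[uu[:,1],uu[:,0]]=255
    m=cv2.morphologyEx(m,cv2.MORPH_OPEN,np.ones((3,3)))
    cs,_=cv2.findContours(m,0,2);c=max(cs,key=cv2.contourArea)
    Q=plane(n,c.reshape(-1,2),.045)[:,:2].astype(np.float32);print('circle',cv2.minEnclosingCircle(Q))
    A=np.c_[2*Q,np.ones(len(Q))];s=np.linalg.lstsq(A,(Q**2).sum(1),rcond=None)[0];print('fit',s[:2],np.sqrt(s[2]+s[0]**2+s[1]**2))
    k=r&(P[:,2]>.045);print('orange',)
    o=k&(hsv[:,0]>3)&(hsv[:,0]<14)&(hsv[:,1]>170)&(hsv[:,2]>140);print(o.sum(),P[o].mean(0) if o.any() else 0,P[o].min(0),P[o].max(0))
E
```

```text
scene [(np.float64(-0.01), np.int64(2057)), (np.float64(-0.005), np.int64(9213)), (np.float64(0.0), np.int64(3322)), (np.float64(0.005), np.int64(299)), (np.float64(0.01), np.int64(730)), (np.float64(0.015), np.int64(2468)), (np.float64(0.02), np.int64(799)), (np.float64(0.025), np.int64(151)), (np.float64(0.03), np.int64(956)), (np.float64(0.035), np.int64(4522)), (np.float64(0.04), np.int64(2159)), (np.float64(0.045), np.int64(324)), (np.float64(0.05), np.int64(168)), (np.float64(0.055), np.int64(163)), (np.float64(0.06), np.int64(160)), (np.float64(0.065), np.int64(153)), (np.float64(0.07), np.int64(168)), (np.float64(0.075), np.int64(209)), (np.float64(0.08), np.int64(426)), (np.float64(0.085), np.int64(229)), (np.float64(0.09), np.int64(152)), (np.float64(0.095), np.int64(161)), (np.float64(0.1), np.int64(108)), (np.float64(0.105), np.int64(305)), (np.float64(0.11), np.int64(1659)), (np.float64(0.115), np.int64(977)), (np.float64(0.12), np.int64(813)), (np.float64(0.125), np.int64(53)), (np.float64(0.13), np.int64(0)), (np.float64(0.135), np.int64(0)), (np.float64(0.14), np.int6
[... 894 characters left out ...]
(317)), (np.float64(0.08), np.int64(421)), (np.float64(0.085), np.int64(283)), (np.float64(0.09), np.int64(284)), (np.float64(0.095), np.int64(276)), (np.float64(0.1), np.int64(287)), (np.float64(0.105), np.int64(250)), (np.float64(0.11), np.int64(1253)), (np.float64(0.115), np.int64(682)), (np.float64(0.12), np.int64(432)), (np.float64(0.125), np.int64(45)), (np.float64(0.13), np.int64(0)), (np.float64(0.135), np.int64(0)), (np.float64(0.14), np.int64(0))]
circle ((0.5816014409065247, 0.008933153934776783), 0.1819780021905899)
fit [0.57755061 0.02225519] 0.15614649273499628
orange
960 [0.78453201 0.26793784 0.11164694] [ 0.50352654 -0.1327773   0.06841418] [0.84983086 0.39993383 0.11996809]
```

View pics/c0.png

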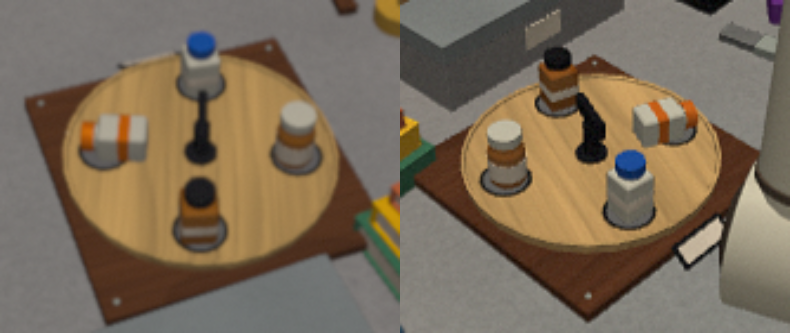

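The crop confirms it: white jar, orange cap and label, lying at the left over its pad. Black handle is in the middle, blue jar in front, black at the back, round on the far side. Next, a coarse localisation.

```bash
python3 - <<'E'
from h import *
for n in('scene','side'):
    z=np.load(f'pics/{n}0.npz');uv,P=cloud(n,z['d'])
    r=(np.hypot(P[:,0]-.585,P[:,1]-.003)<.175)&(P[:,2]>.055)
    m=np.zeros(z['d'].shape,np.uint8);m[uv[r,1],uv[r,0]]=1
    N,L,S,C=cv2.connectedComponentsWithStats(m)
    for i in range(1,N):
        if S[i,4]<40: continue
        k=r&(L[uv[:,1],uv[:,0]]==i);Q=P[k];t=Q[Q[:,2]>Q[:,2].max()-.01]
        print(n,C[i].round(),S[i,4],'mean',Q.mean(0).round(3),'top',t.mean(0).round(3))
    hsv=cv2.cvtColor(z['p'],cv2.COLOR_RGB2HSV)
    # plinth corners from height .02 points
    k=(np.hypot(P[:,0]-.585,P[:,1]-.003)<.3)&(P[:,2]>.012)&(P[:,2]<.026)
    print('plinth box',cv2.minAreaRect(P[k][:,:2].astype(np.float32)))
E
```

```text
scene [290. 195.] 550 mean [0.516 0.032 0.099] top [0.494 0.043 0.123]
scene [333. 219.] 427 mean [0.647 0.104 0.098] top [0.639 0.11  0.121]
scene [252. 220.] 497 mean [ 0.546 -0.1    0.078] top [ 0.543 -0.092  0.086]
scene [289. 253.] 459 mean [ 0.71 -0.06  0.1 ] top [ 0.701 -0.055  0.123]
plinth box ((0.6060855388641357, 3.88026237487793e-05), (0.3810654580593109, 0.46498173475265503), 85.79935455322266)
side [241. 189.] 490 mean [ 0.651 -0.023  0.097] top [ 0.659 -0.029  0.122]
side [281. 199.] 368 mean [ 0.531 -0.084  0.076] top [ 0.537 -0.086  0.084]
side [214. 213.] 369 mean [0.628 0.123 0.096] top [0.636 0.116 0.12 ]
side [267. 227.] 417 mean [0.466 0.065 0.096] top [0.472 0.057 0.123]
plinth box ((0.6260315775871277, 0.012270838022232056), (0.5058069229125977, 0.4440220892429352), 6.980892658233643)
```

```bash
python3 -m inch '[0,0,-55,0,0,0,85, 0,0,-100,0,0,0,85, 50,-20,-110,0,0,0,85, 110,-40,-110,0,0,0,85, 170,-60,-110,0,0,0,85, 230,-90,-110,0,0,0,85, 290,-120,-110,0,0,0,85, 290,-120,-110,0,0,0,85]'
```

```text
t: 1.15
ee_pos: [0.4587, -0.284, 0.3413]
tool_rot: [-3.141, -0.0, 0.447]
contact_force: [-0.5, -0.4, -0.6]
width: 0.996
```

```bash
python3 -m inch '[30,-50,0,0,0,0,85, 60,-100,0,0,0,0,85, 60,-100,0,0,0,0,85]'; python3 - <<'E'
from h import *
c=camera_params('wrist');p,d=capture('wrist');np.savez('pics/w1.npz',p=p,d=d,E=c['extrinsics']);cv2.imwrite('pics/w1.png',p[:,:,::-1])
print(np.linalg.inv(c['extrinsics'])[:3,3])
E
```

```text
t: 1.52
ee_pos: [0.4683, -0.1684, 0.3418]
tool_rot: [3.141, -0.001, 0.446]
contact_force: [-1.4, -1.1, 0.5]
width: 0.999
[ 0.52756766 -0.13984258  0.48396647]
```

View pics/w1.png

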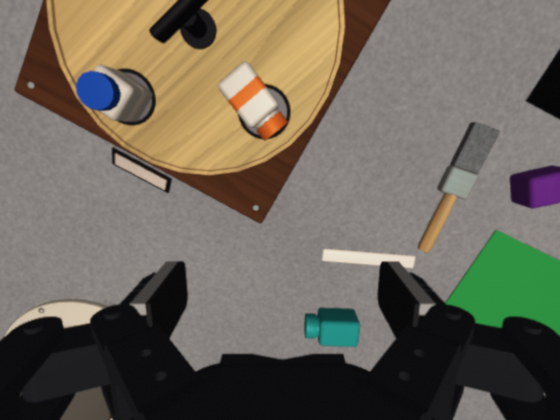

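```bash
python3 -m inch '[45,-35,0,0,0,0,85, 90,-70,0,0,0,0,85, 140,-105,0,0,0,0,85, 140,-105,0,0,0,0,85, 140,-105,0,0,0,0,85]'; python3 - <<'E'
from h import *
c=camera_params('wrist');p,d=capture('wrist');np.savez('pics/w2.npz',p=p,d=d,E=c['extrinsics']);cv2.imwrite('pics/w2.png',p[:,:,::-1])
E
```

```text
t: 2.2
ee_pos: [0.5499, -0.0172, 0.3408]
tool_rot: [-3.141, 0.001, 0.442]
contact_force: [0.4, 0.0, 0.3]
width: 0.994
```

View pics/w2.png

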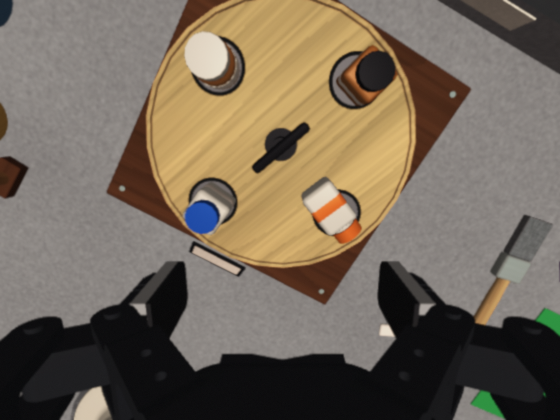

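```bash
python3 - <<'E'
from h import *
z=np.load('pics/w2.npz');p,d=z['p'],z['d'];c=dict(camera_params('wrist'));c['extrinsics']=z['E']
hsv=cv2.cvtColor(p,cv2.COLOR_RGB2HSV).astype(int)
H,S,V=[hsv[...,i] for i in range(3)]
print('hsv deck',hsv[110,280],'plinth',hsv[100,440],hsv[180,130],'table',hsv[50,100],'rim',hsv[264,280],'jar',hsv[195,330],'handle',hsv[150,275])
uv,P=cloud('wrist',d,c)
# plinth + table: wooden (saturated) region
w=((S>90)&(H<25)).astype(np.uint8)*255
w[255:, :190]=0
N,L,St,C=cv2.connectedComponentsWithStats(w);l=1+np.argmax(St[1:,4]);w=(L==l).astype(np.uint8)*255
cv2.imwrite('pics/m2.png',w)
deck=((S>90)&(V>110)&(H>12)&(H<28)).astype(np.uint8)*255
deck=cv2.morphologyEx(deck,cv2.MORPH_OPEN,np.ones((3,3)))
cs,_=cv2.findContours(deck,cv2.RETR_EXTERNAL,cv2.CHAIN_APPROX_NONE);q=max(cs,key=cv2.contourArea).reshape(-1,2)
q=q[q[:,1]>3]
Q=plane('wrist',q,.045,c)[:,:2]
s=np.array([.59,0,.18])
from scipy.optimize import least_squares
r=least_squares(lambda s:np.hypot(*(Q-s[:2]).T)-s[2],s,loss='soft_l1',f_scale=.002);print('rim fit',r.x,len(Q))
# plinth outline
cs,_=cv2.findContours(w,cv2.RETR_EXTERNAL,cv2.CHAIN_APPROX_NONE);q=max(cs,key=cv2.contourArea).reshape(-1,2)
hull=cv2.convexHull(q);ap=cv2.approxPolyDP(hull,6,True).reshape(-1,2);print('plinth poly',ap.tolist());print(plane('wrist',ap,.02,c).round(4).tolist())
# handle bar top: depth>.1 near centre
cx,cy=r.x[:2]
k=(np.hypot(P[:,0]-cx,P[:,1]-cy)<.06)&(P[:,2]>.09);print('handle',k.sum(),cv2.minAreaRect(P[k][:,:2].astype(np.float32)),np.percentile(P[k][:,2],[5,50,95]))
# jar
k=(np.hypot(P[:,0]-.54,P[:,1]+.1)<.09)&(P[:,2]>.055);u=uv[k];print('jar',k.sum(),np.percentile(P[k][:,2],[5,25,50,75,95]))
k2=k&(P[:,2]>.080);R=cv2.minAreaRect(P[k2][:,:2].astype(np.float32));print('body top',R,cv2.boxPoints(R).tolist())
o=k&(H[uv[:,1],uv[:,0]]<14)&(S[uv[:,1],uv[:,0]]>170);print('orange mean',P[o].mean(0))
a=cv2.resize(p[130:270,170:400,::-1],None,fx=3.4,fy=3.4,interpolation=cv2.INTER_CUBIC);cv2.imwrite('pics/c2.png',a)
E
```

```text
hsv deck [ 19 119 206] plinth [ 10 170  72] [  9 164  76] table [ 15  15 138] rim [ 18 128 182] jar [ 19  32 229] handle [135  20  26]
rim fit [0.58724499 0.00244309 0.17793774] 793
plinth poly [[188, 0], [337, 0], [469, 88], [324, 303], [107, 192]]
[[0.6949, 0.1825, 0.02], [0.7753, 0.0134, 0.02], [0.759, -0.1952, 0.02], [0.3872, -0.1688, 0.02], [0.414, 0.2021, 0.02]]
handle 31969 ((0.5649404525756836, -0.012245289981365204), (0.06899313628673553, 0.09852052479982376), 57.06752395629883) [0.3657121  0.42288525 0.43878143]
jar 27710 [0.08517086 0.40391174 0.41396108 0.42539306 0.43735396]
body top ((0.5545428395271301, -0.08128128200769424), (0.13048560917377472, 0.06345858424901962), 60.78627395629883) [[0.49500635266304016, -0.12273946404457092], [0.5503934025764465, -0.15371161699295044], [0.6140793561935425, -0.039823099970817566], [0.5586922764778137, -0.00885094702243805]]
orange mean [ 0.53283878 -0.10643268  0.08192689]
```

View pics/c2.png

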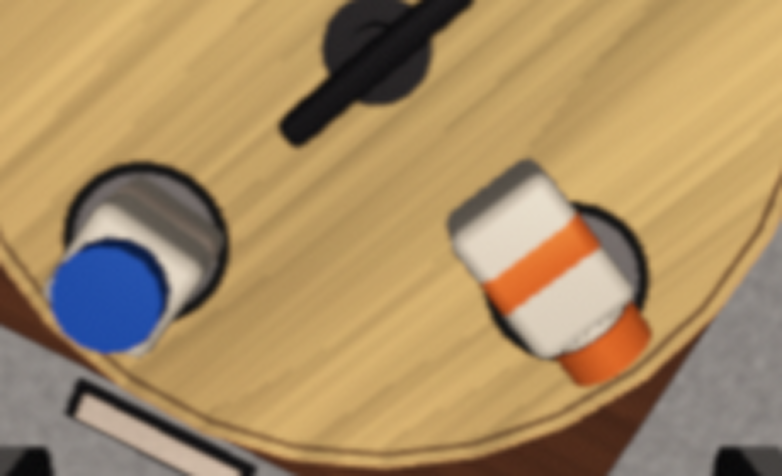

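```bash
python3 - <<'E'
from h import *
from scipy.optimize import least_squares
z=np.load('pics/w2.npz');p,d=z['p'],z['d'];c=dict(camera_params('wrist'));c['extrinsics']=z['E']
hsv=cv2.cvtColor(p,cv2.COLOR_RGB2HSV).astype(int)
uv,P=cloud('wrist',d,c); g=P[:,2]<.2;uv,P=uv[g],P[g];hs=hsv[uv[:,1],uv[:,0]]
C0=np.array([.587,.003])
def ang(v):return np.degrees(np.arctan2(v[1],v[0]))
k=(np.hypot(*(P[:,:2]-C0).T)<.06)&(P[:,2]>.1);R=cv2.minAreaRect(P[k][:,:2].astype(np.float32));print('handle',R,np.percentile(P[k][:,2],[5,50,95]))
# handle by colour on z=.12
m=((hsv[...,2]<60)&(hsv[...,1]<60)).astype(np.uint8);ys,xs=np.nonzero(m[120:175,250:312]);Q=plane('wrist',np.c_[xs+250,ys+120],.115,c)[:,:2]
for n_,lo,hi in(('front',-60,0),('jarblue',0,0)):break
k=(np.hypot(*(P[:,:2]-[.54,-.1]).T)<.08)&(P[:,2]>.055)&(P[:,2]<.11)
print('jar',k.sum(),np.percentile(P[k][:,2],[5,25,50,75,95]))
w=k&(hs[:,1]<70)&(hs[:,2]>190)|k&(hs[:,0]<14)&(hs[:,1]>150)
t=w&(P[:,2]>.078)
R=cv2.minAreaRect(P[t][:,:2].astype(np.float32));print('white+orange top',R)
# orange strip & cap separately
m=np.zeros(d.shape,np.uint8);o=uv[k&(hs[:,0]<14)&(hs[:,1]>150)];m[o[:,1],o[:,0]]=1
N,L,St,Ce=cv2.connectedComponentsWithStats(m)
for i in range(1,N):
    if St[i,4]>30:
        kk=k&(L[uv[:,1],uv[:,0]]==i);print('orange comp',Ce[i],St[i,4],P[kk].mean(0).round(4),P[kk].max(0).round(4),cv2.minAreaRect(P[kk][:,:2].astype(np.float32)))
# white body via plane z=.086
m=np.zeros(d.shape,np.uint8);o=uv[t&~((hs[:,0]<14)&(hs[:,1]>150))];m[o[:,1],o[:,0]]=1
# other jars: caps
for n,(a,b) in {'blue':(200,217),'black':(376,70),'round':(207,55)}.items():
    kk=(P[:,2]>.115)&(np.hypot(uv[:,0]-a,uv[:,1]-b)<25);print(n,kk.sum(),P[kk].mean(0).round(4),'r,ang',np.hypot(*(P[kk].mean(0)[:2]-C0)),ang(P[kk].mean(0)[:2]-C0))
# manual corners of body top face (crop px /3.4 + offset)
man=np.array([[453,243],[545,170],[637,296],[545,358]])/3.4+[170,130]
Q=plane('wrist',man,.085,c)[:,:2];print('corners',Q.round(4).tolist())
print('card centre',plane('wrist',[[217,259]],.03,c))
E
```

```text
handle ((0.5858888030052185, 0.0024669095873832703), (0.012029415927827358, 0.07961037755012512), 64.93363952636719) [0.11527501 0.11880713 0.12025202]
jar 2180 [0.07098499 0.08125747 0.08468105 0.08555467 0.08655775]
white+orange top ((0.5362665057182312, -0.09882025420665741), (0.08202485740184784, 0.04572783783078194), 63.74515914916992)
orange comp [328.92458101 207.83519553] 358 [ 0.5427 -0.0866  0.0853] [ 0.5653 -0.0712  0.0877] ((0.542190670967102, -0.0868096575140953), (0.01466573029756546, 0.04572783783078194), 63.74515914916992)
orange comp [348.72468354 232.69936709] 316 [ 0.5224 -0.128   0.078 ] [ 0.541  -0.1139  0.0841] ((0.5221045017242432, -0.12839142978191376), (0.016443518921732903, 0.03735886141657829), 63.9534912109375)
blue 883 [0.4762 0.0515 0.124 ] r,ang 0.12098782740848521 156.34850888319863
black 1230 [ 0.699  -0.0527  0.1242] r,ang 0.12512641362669596 -26.45285441514441
round 1630 [0.6379 0.1111 0.1214] r,ang 0.11950689059167219 64.79768676365606
corners [[0.5361, -0.0532], [0.5753, -0.0716], [0.5474, -0.1255], [0.5104, -0.1055]]
card centre [[0.38910972 0.01674196 0.03      ]]
```

Wrist view 2: handle at (281,147), lying jar at (332,210) with its cap at (349,232), the blue, black and round jars, and the card at (217,259). Depth gives:
- **Axis:** about (0.586, 0.003).
- **Turntable:** +x at 64.9°.
- **Plinth:** yaw about -4.1°.
- **Jar underside:** about (0.555, -0.061).
- **Empty pad:** about (0.533, -0.110).

Plan: grip the jar's flat sides with the tool leaning outward, lift, turn about the jaw axis, then place.

```bash
cat >> h.py <<'E'
def tgt(g,yaw,lean):
    "grasp point, yaw deg, lean deg about tool y -> R,TCP"
    R=(Rn.from_euler('z',yaw,degrees=True)*Rn.from_euler('x',180,degrees=True)*Rn.from_euler('y',lean,degrees=True))
    return R,np.array(g)-R.apply([0,0,grip_point_offset])
def delta(g,yaw,lean):
    s=get_state();R0=Rn.from_euler('xyz',s['tool_rot']);R,t=tgt(g,yaw,lean)
    return (R0.inv().apply(t-s['ee_pos'])*1000).round(1),np.degrees((R0.inv()*R).as_rotvec()).round(1)
def grasp():
    s=get_state();R=Rn.from_euler('xyz',s['tool_rot']);return s['ee_pos']+R.apply([0,0,grip_point_offset])
E
python3 - <<'E'
from h import *
o=np.array([-.443,-.897,0]);J=np.array([.538,-.0946,.066])
print(get_state()['qpos'].round(2),delta(J+[0,0,.2]+o*.1,63.8,0))
E
```

```text
[-0.17  0.09  1.29 -0.    1.77  0.96] (array([-121.8,  126.9,   93.8]), array([ -0. ,   0. , -38.5]))
```

```bash
python3 -m inch '[-30,30,15,0,0,-9.6,85, -60,62,30,0,0,-19.2,85, -90,94,45,0,0,-28.8,85, -122,127,60,0,0,-38.5,85, -122,127,60,0,0,-38.5,85, -122,127,60,0,0,-38.5,85]'; python3 - <<'E'
from h import *
o=np.array([-.443,-.897,0]);J=np.array([.538,-.0946,.066])
R,_=tgt(J,63.8,55);zt=R.apply([0,0,1]);print(zt)
print(get_state()['qpos'].round(2),delta(J-zt*.1+[0,0,.1],63.8,55),delta(J-zt*.12,63.8,55))
E
```

```text
t: 3.0
ee_pos: [0.4935, -0.1839, 0.2817]
tool_rot: [3.141, -0.0, 1.111]
contact_force: [-0.2, -0.2, 0.2]
width: 1.001
[ 0.36166042  0.73499103 -0.57357644]
[-0.5   0.04  1.46  0.    1.64 -0.04] (array([33.2,  0.3, 69.1]), array([ 0.1, 55. , -0.1])) (array([ 16.8,   0.3, 157.6]), array([ 0.1, 55. , -0.1]))
```

```bash
python3 -m inch '[0,0,0,0,10,0,85, 0,0,0,0,20,0,85, 0,0,20,0,30,0,85, 10,0,40,0,40,0,85, 20,0,55,0,50,0,85, 33,0,69,0,55,0,85, 33,0,69,0,55,0,85, 33,0,69,0,55,0,85]'; python3 - <<'E'
from h import *
J=np.array([.538,-.0946,.066])
R,_=tgt(J,63.8,55);zt=R.apply([0,0,1])
print(get_state()['qpos'].round(2),delta(J-zt*.1+[0,0,.1],63.8,55),delta(J-zt*.08,63.8,55),delta(J,63.8,55))
for n in('scene','side','wrist'):
    c=camera_params(n);p,d=capture(n);np.savez(f'pics/{n}3.npz',p=p,d=d,E=c['extrinsics']);cv2.imwrite(f'pics/{n}3.png',p[:,:,::-1])
a=cv2.imread('pics/scene3.png')[120:320,120:400];b=cv2.imread('pics/wrist3.png')
cv2.imwrite('pics/c3.png',np.hstack([cv2.resize(a,(400,286)),cv2.resize(b,(381,286))]))
E
```

```text
t: 4.0
ee_pos: [0.5089, -0.1535, 0.2135]
tool_rot: [3.14, -0.957, 1.117]
contact_force: [0.5, 0.1, 0.8]
width: 0.996
[-0.92  0.21  1.69  0.83  1.73 -0.54] (array([-1.2,  0.1, -0.3]), array([-0. ,  0.2,  0.1])) (array([-82.9,   0. ,  77.3]), array([-0. ,  0.2,  0.1])) (array([-8.270e+01,  1.000e-01,  1.573e+02]), array([-0. ,  0.2,  0.1]))
```

View pics/c3.png

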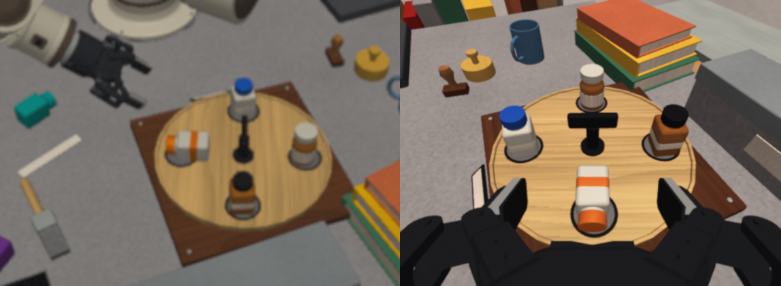

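View pics/side3.png

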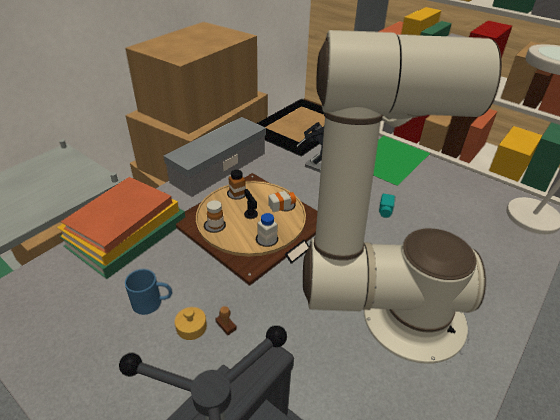

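The jar is centred between the jaws in the wrist view. I'll grasp 44 mm up from its underside so the palm clears the cap.

```bash
python3 -m inch '[-30,0,30,0,0,0,85, -60,0,60,0,0,0,85, -86,0,80,0,0,0,85, -86,0,110,0,0,0,85, -86,0,135,0,0,0,85, -86,0,152,0,0,0,85, -86,0,152,0,0,0,85]'; python3 - <<'E'
from h import *
print(get_state()['qpos'].round(2),grasp(),get_state()['contact_force'])
c=camera_params('wrist');p,d=capture('wrist');cv2.imwrite('pics/w4.png',p[:,:,::-1])
E
```

```text
t: 5.03
ee_pos: [0.5418, -0.0852, 0.0548]
tool_rot: [-3.141, -0.96, 1.116]
contact_force: [-0.8, -0.8, 0.7]
width: 0.996
[-0.79  0.38  1.85  0.9   1.43 -0.72] [ 0.53503284 -0.09891596  0.06548633] [-0.77974461 -0.76541614  0.68668247]
```

View pics/w4.png

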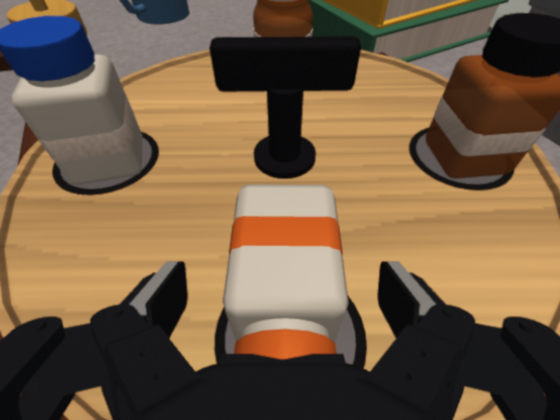

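Fingers straddle the jar body (185..380 px around 230..345). Closing.

```bash
python3 -m inch '[0,0,0,0,0,0,30, 0,0,0,0,0,0,30, 0,0,0,0,0,0,30, 0,0,0,0,0,0,30, 0,0,0,0,0,0,30, 0,0,0,0,0,0,30]' 40
```

```text
t: 5.82
ee_pos: [0.5418, -0.0862, 0.0551]
tool_rot: [3.14, -0.96, 1.115]
contact_force: [-1.7, -3.9, 6.1]
width: 0.531
```

Width 45 mm, so the jar is held. Lifting 60 mm.

```bash
python3 -m inch '[8,0,-6,0,0,0,30, 25,0,-17,0,0,0,30, 49,0,-34,0,0,0,30, 49,0,-34,0,0,0,30]'; python3 - <<'E'
from h import *
s=get_state();print(grasp(),s['width'],s['contact_force'])
o=np.array([-.424,-.906,0]);C=np.array([.586,.003,.04])
for L in(30,0,-27):
    print(L,delta(C+o*.128+[0,0,.047+.04],64.9,L))
c=camera_params('wrist');p,d=capture('wrist');cv2.imwrite('pics/w5.png',p[:,:,::-1])
E
```

```text
t: 6.32
ee_pos: [0.5424, -0.086, 0.1171]
tool_rot: [3.135, -0.959, 1.121]
contact_force: [0.3, -0.4, -2.0]
width: 0.531
[ 0.53562501 -0.09975726  0.12787824] 0.5312888349969086 [ 0.30692747 -0.39574675 -1.95792392]
30 (array([-16.4,   2.1, -12.3]), array([  0.9, -24.9,  -0.6]))
0 (array([-23.8,   2.2, -18.6]), array([  0.7, -54.9,  -0.8]))
-27 (array([-27. ,   2.4, -26.7]), array([  0.5, -81.9,  -1. ]))
```

View pics/w5.png

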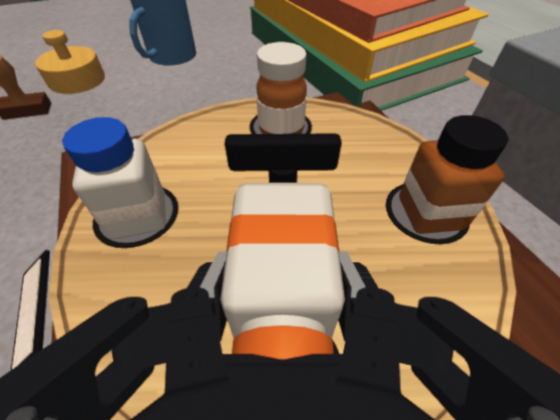

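Held firmly, with no slip in the grip (jar edge still at row 185). Turning it upright.

```bash
python3 -m inch '[-6,0,-4,0,-10,0,30, -12,1,-9,0,-20,0,30, -17,2,-12,0,-30,0,30, -20,2,-15,0,-40,0,30, -23,2,-18,0,-50,0,30, -25,2,-20,0.5,-60,-0.5,30, -26,2,-23,0.5,-70,-1,30, -27,2,-25,0.5,-78,-1,30]';python3 -m inch '[0,0,0,0,-4,0,30, 0,0,0,0,-4,0,30]'; python3 - <<'E'
from h import *
s=get_state();print(grasp(),s['width'],s['contact_force'],s['qpos'].round(2))
o=np.array([-.424,-.906,0]);C=np.array([.586,.003,.04])
print(delta(C+o*.128+[0,0,.047],64.9,-27))
for n in('scene','side','wrist'):
    c=camera_params(n);p,d=capture(n);np.savez(f'pics/{n}6.npz',p=p,d=d,E=c['extrinsics']);cv2.imwrite(f'pics/{n}6.png',p[:,:,::-1])
a=cv2.imread('pics/scene6.png')[140:290,180:390];b=cv2.imread('pics/side6.png')[130:290,170:394];w=cv2.imread('pics/wrist6.png')
cv2.imwrite('pics/c6.png',np.vstack([np.hstack([cv2.resize(a,(390,279)),cv2.resize(b,(390,279))]),cv2.resize(w,(780,585))[250:560]]))
E
```

```text
t: 7.38
ee_pos: [0.5278, -0.1182, 0.1067]
tool_rot: [-3.139, 0.406, 1.135]
contact_force: [-0.9, 0.2, -2.8]
width: 0.536
t: 7.62
ee_pos: [0.5275, -0.1177, 0.1054]
tool_rot: [-3.135, 0.471, 1.137]
contact_force: [0.1, 0.2, -2.3]
width: 0.534
[ 0.53120992 -0.11000361  0.12203619] 0.5336758853156139 [ 0.13183546  0.18360997 -2.25062976] [-0.11  0.29  1.61 -0.45  1.43  0.43]
(array([13.7,  2. , 32.3]), array([-0.3,  0. ,  0.2]))
```

View pics/c6.png

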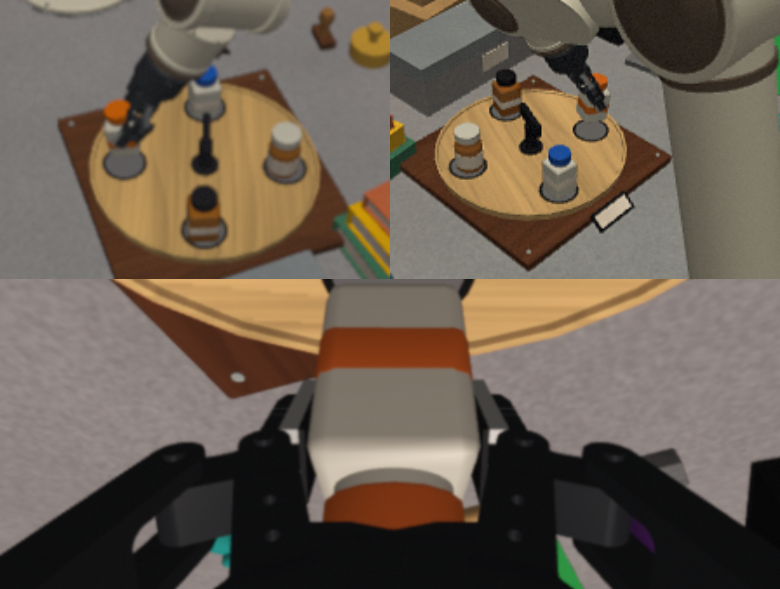

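The jar is nearly upright above its pad (scene crop 120,130, pad at 125,163). Lowering.

```bash
python3 -m inch '[4,1,10,0,0,0,30, 8,2,20,0,0,0,30, 12,2,29,0,0,0,30, 12,2,29,0,0,0,30]';python3 -m inch '[1,0,2.5,0,0,0,30, 1,0,2.5,0,0,0,30]'; python3 - <<'E'
from h import *
print(grasp())
for n in('scene','side'):
    c=camera_params(n);p,d=capture(n);np.savez(f'pics/{n}7.npz',p=p,d=d,E=c['extrinsics']);cv2.imwrite(f'pics/{n}7.png',p[:,:,::-1])
a=cv2.imread('pics/scene7.png')[180:260,200:305];b=cv2.imread('pics/side7.png')[160:240,240:345]
cv2.imwrite('pics/c7.png',np.hstack([cv2.resize(a,(390,297)),cv2.resize(b,(390,297))]))
E
```

```text
t: 8.28
ee_pos: [0.5279, -0.1218, 0.0742]
tool_rot: [-3.136, 0.472, 1.135]
contact_force: [-0.0, -0.1, -1.8]
width: 0.533
t: 8.52
ee_pos: [0.5283, -0.122, 0.0726]
tool_rot: [-3.138, 0.471, 1.134]
contact_force: [0.2, -0.2, -2.8]
width: 0.531
[ 0.53199586 -0.11431337  0.08928975]
```

View pics/c7.png

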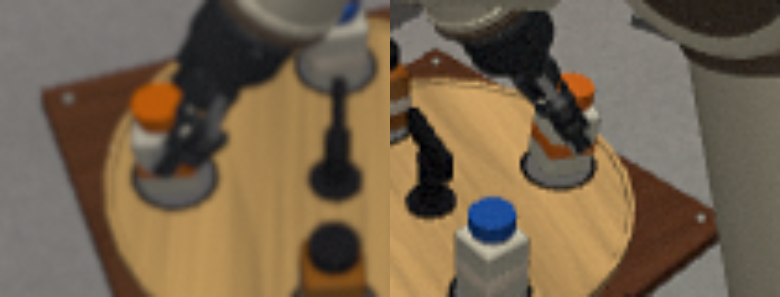

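```bash
python3 -m inch '[1,0,2,0,0,0,30, 1,0,2,0,0,0,30]';python3 -m inch '[1,0,2,0,0,0,30, 1,0,2,0,0,0,30]'
```

```text
t: 8.88
ee_pos: [0.5293, -0.1223, 0.072]
tool_rot: [-3.141, 0.471, 1.133]
contact_force: [0.2, 2.4, 14.9]
width: 0.532
t: 9.12
ee_pos: [0.5304, -0.1224, 0.0715]
tool_rot: [3.138, 0.471, 1.132]
contact_force: [2.1, 5.8, 32.9]
width: 0.531
```

Contact with the deck. I'll ease off and release.

```bash
python3 -m inch '[-1,0,-2.5,0,0,0,30, -1,0,-2.5,0,0,0,30]';python3 -m inch '[0,0,0,0,0,0,52, 0,0,0,0,0,0,58, 0,0,0,0,0,0,66, 0,0,0,0,0,0,66]' 20; python3 - <<'E'
from h import *
for n in('scene','side','wrist'):
    c=camera_params(n);p,d=capture(n);np.savez(f'pics/{n}8.npz',p=p,d=d,E=c['extrinsics']);cv2.imwrite(f'pics/{n}8.png',p[:,:,::-1])
a=cv2.imread('pics/scene8.png')[180:260,200:305];b=cv2.imread('pics/side8.png')[160:240,240:345]
w=cv2.imread('pics/wrist8.png')
cv2.imwrite('pics/c8.png',np.vstack([np.hstack([cv2.resize(a,(390,297)),cv2.resize(b,(390,297))]),cv2.resize(w,(780,585))[250:550]]))
E
```

```text
t: 9.38
ee_pos: [0.529, -0.1218, 0.0717]
tool_rot: [-3.14, 0.471, 1.134]
contact_force: [1.5, 3.8, 12.0]
width: 0.533
t: 9.88
ee_pos: [0.5283, -0.1218, 0.0707]
tool_rot: [-3.138, 0.471, 1.134]
contact_force: [0.2, 0.0, 0.2]
width: 0.773
```

View pics/c8.png

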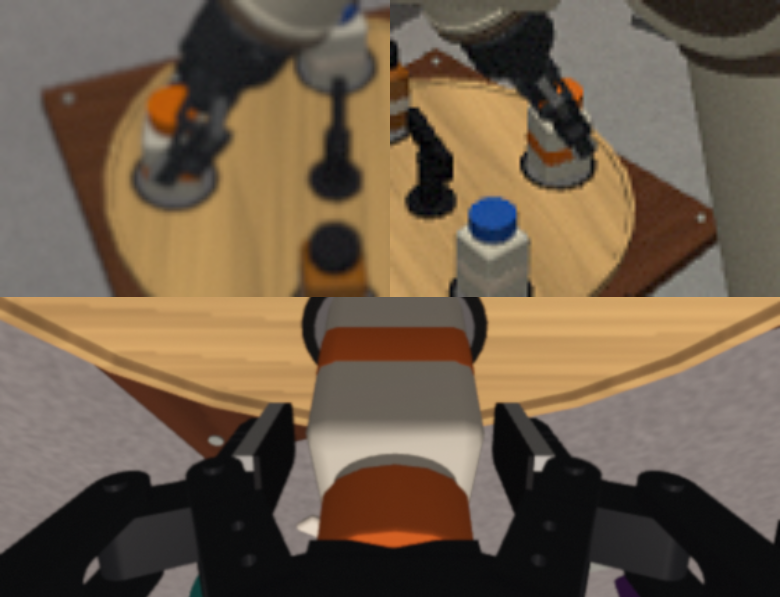

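The jar stands upright on its pad. Backing out along the tool axis.

```bash
python3 -m inch '[0,0,0,0,0,0,80, 0,0,-10,0,0,0,80, 0,0,-30,0,0,0,80, 0,0,-60,0,0,0,80, 0,0,-100,0,0,0,80, 0,0,-140,0,0,0,80, 0,0,-140,0,0,0,80]'; python3 - <<'E'
from h import *
s=get_state();print(s['qpos'].round(2))
for n in('scene','side','wrist'):
    c=camera_params(n);p,d=capture(n);np.savez(f'pics/{n}9.npz',p=p,d=d,E=c['extrinsics']);cv2.imwrite(f'pics/{n}9.png',p[:,:,::-1])
a=cv2.imread('pics/scene9.png')[150:290,180:390];b=cv2.imread('pics/side9.png')[150:290,170:380]
w=cv2.imread('pics/wrist9.png')
cv2.imwrite('pics/c9.png',np.vstack([np.hstack([cv2.resize(a,(390,260)),cv2.resize(b,(390,260))]),cv2.resize(w,(780,585))[:330]]))
E
```

```text
t: 10.9
ee_pos: [0.5571, -0.0633, 0.1987]
tool_rot: [3.14, 0.469, 1.133]
contact_force: [-0.2, 0.9, -0.1]
width: 0.936
[-0.01  0.28  1.42 -0.43  1.64  0.44]
```

View pics/c9.png

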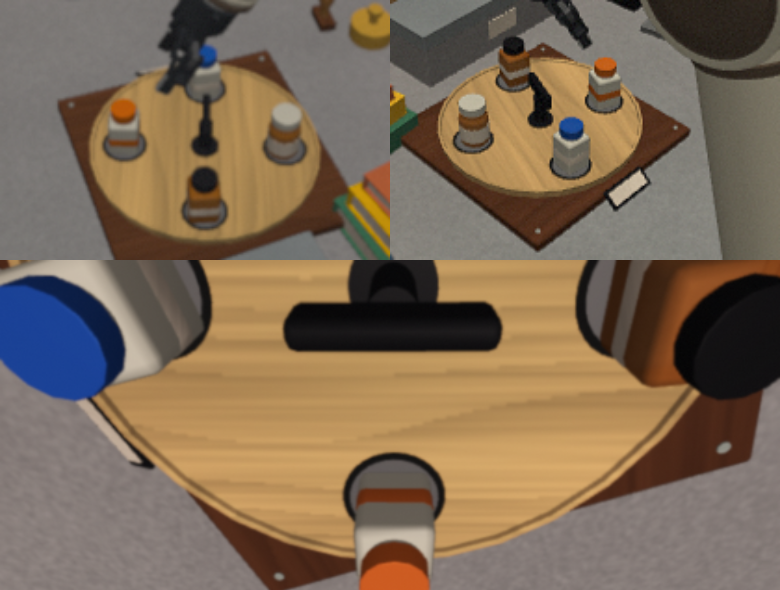

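```bash
python3 - <<'E'
from h import *
C=np.array([.586,.003,0]);i=np.array([.424,.906,0])
print(delta(C-i*.045+[0,0,.37],64.9,0))
E
```

```text
(array([ -45.1,   -1.5, -152.4]), array([-0.2, 27. ,  0. ]))
```

```bash
python3 -m inch '[0,0,-50,0,9,0,80, -20,0,-100,0,18,0,80, -45,-1,-152,0,27,0,80, -45,-1,-152,0,27,0,80, -45,-1,-152,0,27,0,80]'; python3 - <<'E'
from h import *
c=dict(camera_params('wrist'));p,d=capture('wrist');np.savez('pics/w10.npz',p=p,d=d,E=c['extrinsics']);cv2.imwrite('pics/w10.png',p[:,:,::-1])
hsv=cv2.cvtColor(p,cv2.COLOR_RGB2HSV).astype(int)
uv,P=cloud('wrist',d,c); g=P[:,2]<.2;uv,P=uv[g],P[g];hs=hsv[uv[:,1],uv[:,0]]
k=(np.hypot(*(P[:,:2]-[.586,.003]).T)<.05)&(P[:,2]>.1);R=cv2.minAreaRect(P[k][:,:2].astype(np.float32));print('handle',R,np.percentile(P[k][:,2],[5,95]))
r=(np.hypot(*(P[:,:2]-[.586,.003]).T)<.175)&(np.hypot(*(P[:,:2]-[.586,.003]).T)>.07)&(P[:,2]>.11)
m=np.zeros(d.shape,np.uint8);m[uv[r,1],uv[r,0]]=1
N,L,S,Ce=cv2.connectedComponentsWithStats(m)
for i in range(1,N):
    if S[i,4]<60: continue
    k=r&(L[uv[:,1],uv[:,0]]==i)&(P[:,2]>.119);Q=P[k];
    if len(Q)==0: continue
    x,rad=cv2.minEnclosingCircle(Q[:,:2].astype(np.float32));v=np.array(x)-[.586,.003]
    print(Ce[i].round(),hs[k].mean(0).round(),Q[:,2].mean().round(4),np.round(x,4),round(rad,4),'r',np.hypot(*v).round(4),np.degrees(np.arctan2(v[1],v[0])).round(2))
E
```

```text
t: 11.68
ee_pos: [0.5672, -0.0387, 0.3503]
tool_rot: [-3.137, 0.001, 1.131]
contact_force: [-0.5, 0.2, -0.3]
width: 0.935
handle ((0.586053192615509, 0.0025959592312574387), (0.012091454118490219, 0.07836544513702393), 65.00902557373047) [0.10618275 0.12040161]
[283.  25.] [ 19.  31. 226.] 0.1215 [0.6374 0.1115] 0.0226 r 0.12 64.65
[394. 146.] [126.  30.  33.] 0.1244 [ 0.6996 -0.0534] 0.0195 r 0.1269 -26.39
[176. 146.] [111. 192. 167.] 0.1244 [0.4742 0.0514] 0.0195 r 0.1219 156.59
[284. 246.] [ 11. 203. 218.] 0.1243 [ 0.5342 -0.1108] 0.0195 r 0.125 -114.46
```

View pics/w10.png

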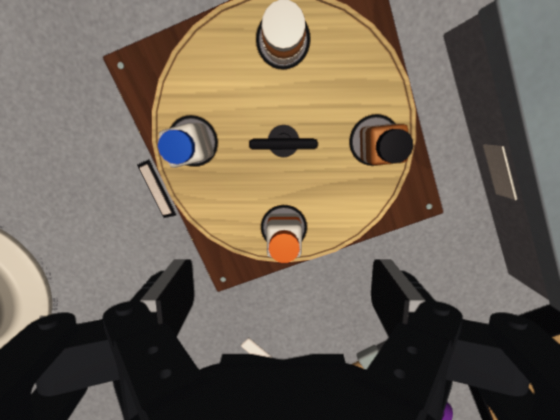

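The jar stands at r = 0.125 m, angle -114.5°, cap top at 0.124 m, so it is upright on its pad. The other three jars are standing too. I'll refine the plinth yaw and compute the handle grasp.

```bash
python3 - <<'E'
from h import *
z=np.load('pics/w10.npz');p=z['p'];c=dict(camera_params('wrist'));c['extrinsics']=z['E']
hsv=cv2.cvtColor(p,cv2.COLOR_RGB2HSV).astype(int);S,H,V=hsv[...,1],hsv[...,0],hsv[...,2]
w=((S>90)&(H<25)).astype(np.uint8)*255;w[262:,:200]=0
N,L,St,_=cv2.connectedComponentsWithStats(w);w=(L==1+np.argmax(St[1:,4])).astype(np.uint8)
cs,_=cv2.findContours(w,cv2.RETR_EXTERNAL,2);q=cv2.convexHull(max(cs,key=cv2.contourArea))
ap=cv2.approxPolyDP(q,6,True).reshape(-1,2);print(ap.tolist(),plane('wrist',ap,.02,c)[:,:2].round(4).tolist())
card=((V>170)&(S<70)).astype(np.uint8);card[:,:135]=0;card[:,180:]=0;card[:155]=0;card[225:]=0
ys,xs=np.nonzero(card);X=plane('wrist',[[xs.mean(),ys.mean()]],.03,c)[0];v=X[:2]-[.586,.002];print('card',len(xs),X,np.degrees(np.arctan2(v[1],v[0])))
print(delta([.586,.0025,.35],155,0),delta([.586,.0025,.115],155,0))
E
```

```text
[[388, 0], [442, 211], [217, 290], [104, 56], [229, 0]] [[0.7814, 0.103], [0.759, -0.1951], [0.3867, -0.168], [0.4155, 0.203], [0.5974, 0.1903]]
card 389 [0.38669232 0.01934346 0.03      ] 175.02673340173095
(array([44.9, -0.2, 18.3]), array([ -0.3,  -0.2, -90.1])) (array([ 45.2,   1.2, 253.3]), array([ -0.3,  -0.2, -90.1]))
```

```bash
python3 -m inch '[6,0,10,0,0,-10.5,50, 12,0,20,0,0,-21,50, 18,0,30,0,0,-31.5,50, 24,0,40,0,0,-42,50, 30,0,50,0,0,-52.5,50, 36,0,60,0,0,-63,50, 42,0,80,0,0,-73.5,50, 45,1,100,0,0,-84,50]';python3 -m inch '[0,0,0,0,0,-6,50, 0,0,0,0,0,-6,50, 0,0,0,0,0,-6,50]'; python3 - <<'E'
from h import *
print(delta([.586,.0025,.115],155,0),get_state()['qpos'].round(2))
p,d=capture('wrist');cv2.imwrite('pics/w11.png',p[:,:,::-1])
E
```

```text
t: 12.72
ee_pos: [0.5868, 0.0033, 0.2488]
tool_rot: [-3.14, -0.006, 2.606]
contact_force: [-0.8, -0.8, 0.1]
width: 0.58
t: 13.1
ee_pos: [0.5871, 0.0026, 0.2507]
tool_rot: [-3.141, -0.004, 2.701]
contact_force: [-0.4, 0.4, 0.3]
width: 0.583
(array([  0.3,  -0.5, 154.4]), array([-0. , -0.3, -0.2])) [-0.13  0.17  1.37  0.    1.6  -1.26]
```

View pics/w11.png

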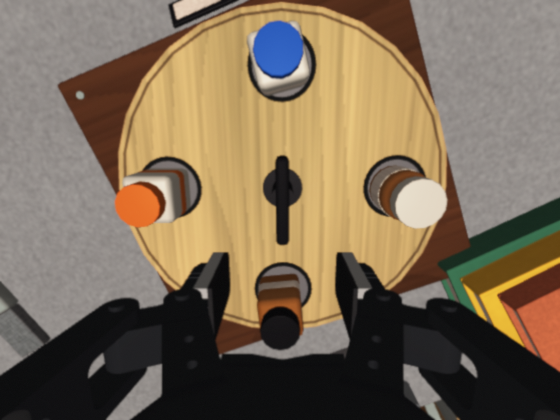

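The handle bar is at column 282, midway between the fingers (228 and 337). Descending to it.

```bash
python3 -m inch '[0,0,40,0,0,0,50, 0,0,80,0,0,0,50, 0,0,115,0,0,0,50, 0,0,140,0,0,0,50, 0,0,153,0,0,0,50, 0,0,153,0,0,0,50]';python3 -m inch '[0,0,0,0,0,0,0, 0,0,0,0,0,0,0, 0,0,0,0,0,0,0, 0,0,0,0,0,0,0, 0,0,0,0,0,0,0, 0,0,0,0,0,0,0]' 40
```

```text
t: 13.9
ee_pos: [0.5866, 0.0026, 0.0981]
tool_rot: [-3.141, -0.004, 2.703]
contact_force: [0.6, 0.4, 0.4]
width: 0.588
t: 14.65
ee_pos: [0.5871, 0.0024, 0.0994]
tool_rot: [3.141, -0.002, 2.703]
contact_force: [-2.2, -2.7, 6.8]
width: 0.131
```

Gripped (11 mm). Turning clockwise gently, about 70°.

```bash
python3 -m inch '[0,0,0,0,0,1.5,0, 0,0,0,0,0,5,0, 0,0,0,0,0,10,0, 0,0,0,0,0,16,0, 0,0,0,0,0,22,0, 0,0,0,0,0,27,0, 0,0,0,0,0,30.5,0, 0,0,0,0,0,32,0]';python3 -m inch '[0,0,0,0,0,1.5,0, 0,0,0,0,0,5,0, 0,0,0,0,0,10,0, 0,0,0,0,0,16,0, 0,0,0,0,0,22,0, 0,0,0,0,0,27,0, 0,0,0,0,0,31,0, 0,0,0,0,0,33,0]'; python3 - <<'E'
from h import *
for n in('scene','side','wrist'):
    c=camera_params(n);p,d=capture(n);np.savez(f'pics/{n}12.npz',p=p,d=d,E=c['extrinsics']);cv2.imwrite(f'pics/{n}12.png',p[:,:,::-1])
a=cv2.imread('pics/scene12.png')[150:290,180:390];b=cv2.imread('pics/side12.png')[150:290,170:380]
w=cv2.imread('pics/wrist12.png')
cv2.imwrite('pics/c12.png',np.vstack([np.hstack([cv2.resize(a,(390,260)),cv2.resize(b,(390,260))]),cv2.resize(w,(780,585))[:330]]))
E
```

```text
t: 15.65
ee_pos: [0.5868, 0.002, 0.0995]
tool_rot: [-3.14, -0.002, 2.143]
contact_force: [-5.6, -4.6, 8.1]
width: 0.133
t: 16.65
ee_pos: [0.5864, 0.0019, 0.0995]
tool_rot: [-3.138, -0.0, 1.567]
contact_force: [-11.6, -6.9, 11.4]
width: 0.133
```

View pics/c12.png

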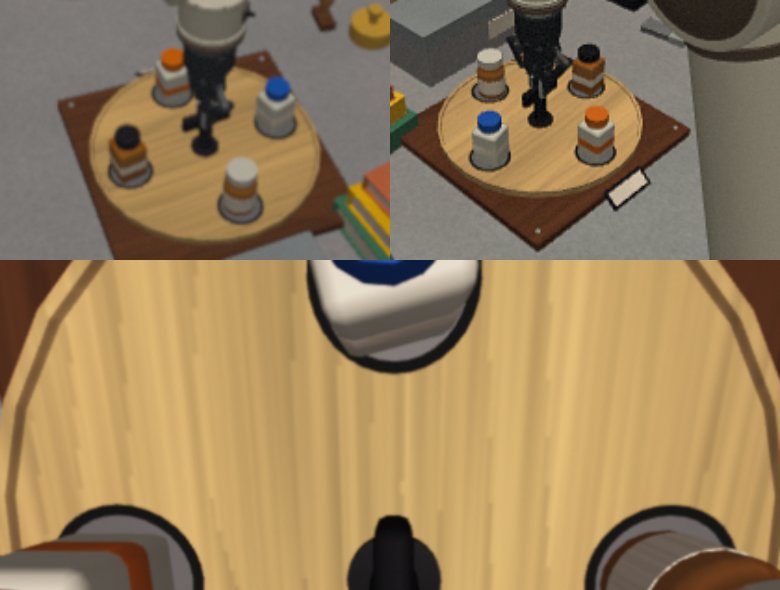

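```bash
python3 -m inch '[0,0,0,0,0,1,0, 0,0,0,0,0,3,0, 0,0,0,0,0,4.5,0, 0,0,0,0,0,4.8,0, 0,0,0,0,0,4.8,0, 0,0,0,0,0,4.8,0]'; python3 - <<'E'
from h import *
F=np.radians(175.7);f=np.array([np.cos(F),np.sin(F)]);l=np.array([-f[1],f[0]])*-1  # plinth y axis = 90+yaw
l=np.array([np.cos(np.radians(85.7)),np.sin(np.radians(85.7))])
for n in('scene','side'):
    c=camera_params(n);p,d=capture(n);cv2.imwrite(f'pics/{n}13.png',p[:,:,::-1])
    hsv=cv2.cvtColor(p,cv2.COLOR_RGB2HSV).astype(int);uv,P=cloud(n,d,c);hs=hsv[uv[:,1],uv[:,0]]
    cen=np.array([.586,.002]);rr=np.hypot(*(P[:,:2]-cen).T)
    # cap height band both caps (orange top)
    k=(rr<.16)&(hs[:,0]<16)&(hs[:,1]>170)&(hs[:,2]>140)&(P[:,2]>.12)&(P[:,0]<.52)
    x,r=cv2.minEnclosingCircle(P[k][:,:2].astype(np.float32));v=np.array(x)-cen
    print(n,'cap',k.sum(),np.round(x,4),r,'ang',np.degrees(np.arctan2(v[1],v[0])),'plinth x,y',-(v@f),v@l)
    # card pixels
    kk=(hs[:,1]<80)&(hs[:,2]>150)&(np.hypot(P[:,0]-.385,P[:,1]-.017)<.05)&(P[:,2]>.01)&(P[:,2]<.05)
    if kk.sum()>20:
        v=P[kk].mean(0)[:2]-cen;print('  card',kk.sum(),P[kk].mean(0).round(4),np.degrees(np.arctan2(v[1],v[0])),P[kk].min(0).round(3),P[kk].max(0).round(3))
print(get_state()['qpos'].round(2))
a=cv2.imread('pics/scene13.png')[150:290,180:390];b=cv2.imread('pics/side13.png')[150:290,170:380]
cv2.imwrite('pics/c13.png',np.hstack([cv2.resize(a,(390,260)),cv2.resize(b,(390,260))]))
E
```

```text
t: 17.55
ee_pos: [0.5863, 0.0019, 0.0995]
tool_rot: [-3.138, 0.0, 1.485]
contact_force: [-11.2, -5.6, 11.9]
width: 0.134
scene cap 45 [0.4647 0.0099] 0.017455926164984703 ang 176.2800861417024 plinth x,y -0.12151942855323815 -0.001230354935472338
side cap 82 [0.4603 0.0139] 0.020017674192786217 ang 174.59973828345545 plinth x,y -0.12627956483278094 0.002425268547843909
  card 147 [0.3804 0.0218 0.0178] 174.50475302669736 [ 0.37 -0.02  0.01] [0.391 0.059 0.026]
[-0.13  0.25  1.59 -0.    1.3  -0.04]
```

View pics/c13.png

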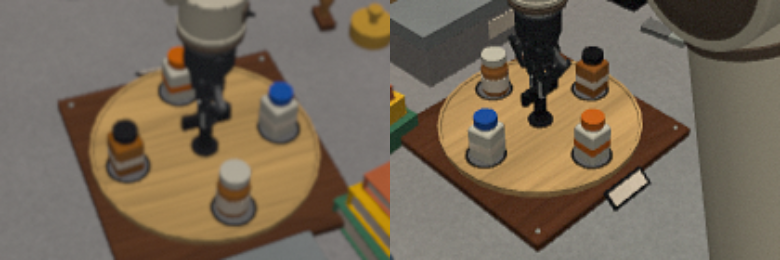

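The jar is at the front: plinth y is -1.2 mm by the scene camera and +2.4 mm by the side camera, against a ±12 mm limit. All four jars are standing and the handle is gripped. I'll hold briefly and hand in.

```bash
python3 -m inch '[0,0,0,0,0,0,0, 0,0,0,0,0,0,0, 0,0,0,0,0,0,0, 0,0,0,0,0,0,0]' 40; python3 -c "
from workcell import *
print(sign_off())"
```

```text
t: 18.15
ee_pos: [0.5863, 0.0019, 0.0994]
tool_rot: [-3.138, 0.0, 1.485]
contact_force: [-11.3, -6.9, 11.2]
width: 0.131
the job is handed in; nothing more can be done
None
```

I stood the orange-capped jar back up on its own pad and let go. Then I gripped the handle, turned the turntable about 70° clockwise until the jar faced the card, and handed in at 18.2 s still holding the handle. The sign-off gave no verdict.

- **Jar on its pad:** before I turned the table, the wrist camera put the jar's cap at 125 mm from the axis, within about 2 mm of the pad's centre, and its top at the upright height. I did not measure this again after the turn. It still looks upright on its pad in the last pictures.
- **At the front:** the two cameras disagreed slightly on the sideways offset from the card's centre line: -1.2 mm (scene) and +2.4 mm (side). Both are well inside the 12 mm limit. My readings of the card's direction also differed by about 1°.
- **Grip and other jars:** the fingers are stopped on the 12 mm bar (they read 11 mm) with a 40 N grip setting. The other three jars are standing in the last pictures.
- **Not resolved:** a steady force of about 13 N sideways and 11 N upward stays on the tool, probably because the grip is slightly off the turntable's axis. I did not measure whether the bench items had moved, but I saw no contact with any of them.

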